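# Lift a freshly glazed test tile by a spring clip

## Robot

A 7-joint arm with a two-finger parallel gripper is mounted at the origin on the work surface. World frame = base frame: x ahead of the robot, y to its left, z up, the work surface at z = 0. Lengths are in m, angles in degrees, forces in N, time in s.
With the tool pointing down it reaches from about 0.425 to 0.875 m from the base axis. Payload 4.7 kg.
Tool frame: the origin (TCP) lies midway between the tips of the shut fingers; the grasp point (between the pads) lies 19 mm behind it; z points along the fingers, y is the line along which they close (so a half turn about z gives the same grasp; the last joint's range is limited). The gripper opens to 87 mm and grips with 3 to 60 N. Pads are 19 mm wide; open, the fingers measure 117 mm over their backs; the gripper's body (75 mm by 190 mm) begins 51 mm behind the grasp point.
Start: joints at [-68.062, 18.392, -4.016, 83.108, 1.295, 78.541, -3.26], TCP at [0.234, 0.606, 0.223] pointing down, gripper open.
Joint ranges: [-163.93, 163.93], [-17.29, 119.83], [-79.2, 71.16], [3.27, 140.29], [-89.18, 269.18], [5.43, 117.66], [-154.24, 154.24]. Speed limits (degrees/s): [147.25, 147.25, 180, 180, 180, 180, 180].

## Interface

Orientations are given as [roll, pitch, yaw] about the fixed x, y, z axes, in that order (R = Rz(yaw) Ry(pitch) Rx(roll)).
In Python, from cell import env gives the robot as it stands. The module is installed in compiled form; this text tells all that it offers.
- The arm moves only by the tool step_arm, never from a script. Its argument "rows" is a list of rows, each an object with "angular": the turn, a rotation vector about the tool's x, y, z in units of pi rad (1.0 is pi rad), a list of three; "slide": the shift along the tool's x, y, z in units of 500 mm (1.0 is 500 mm), a list of three; "jaw": the opening, from 0 (shut) to 1 (fully open). A call has 1 to 10 rows; each row shifts and turns the commanded pose from where the row before left it, along the tool's axes as they then stand; what a row does not reach is not made up. A row lasts 1/8 s, in which the tool goes at most 62.5 mm and 10.7 degrees, less where a joint would pass 70% of its speed; a pose out of reach is approached as far as the arm can. A call with a number of a shift or a turn outside -1 to 1 is refused whole. A call with a gripper value outside its range is refused whole. The fingers move at their own pace and stop on an object; "newtons" is the grip in N (left out, the last holds). Time passes only in rows, so rows that do not move let the fingers close. It gives the time, the measured TCP pose, the force, the opening and the grip force at its end, in the units of the state.
- env.get_obs(): the state, without advancing time (a new reading comes with each control period).
- env.read_camera(name): name is "scene" or "top" or "wrist"; returns the picture (480x640x3 uint8, red, green, blue); there is no depth.
- env.camera_info(name): a dict with "fx", "fy", "cx", "cy" (pixels), "R" (3x3) and "t" (3): a world point X has camera coordinates R X + t. Camera axes: x right, y down, z forward; pixel columns grow to the right and rows downward; lengths in m; the calibration is good to about 2 mm. The wrist camera is an equidistant fisheye: a pixel r from the principal point sees the ray r / f radians off the axis. A picture is of the moment at which its call begins: read the wrist's pose just before it. camera_info takes no time and is no camera call; for the wrist camera it gives the pose at the moment of the call.
- env.sign_off(): hands the job in; it is judged then, once.
The state is a dict: "time_s": time; "qpos": joint angles; "joint_velocities": joint speeds; "effort": joint torques, N m; "tool_pos": TCP position; "tool_rot": TCP orientation; "force": force on the tool from outside, world axes, zero at the start; "wrist_torque": the same for the moment, N m; "grip_width": finger opening in m; "grasp_force": force on a finger pad.
Only numpy, scipy, OpenCV 4.12 (cv2) and the standard library are available. Lean on these libraries where they do the work, as an engineer would, in place of code of your own. Each camera call takes 0.05 s, during which the arm holds its last target. There are 200 camera calls.

## Task

The big test tile on the ware board is freshly glazed: nothing may touch it except the spring clip, and the clip only on the bare strip along the top. Take the spring clip off the edge of the tool caddy, clip it onto the middle of the big tile's top edge and let go of it there, then lift the tile by the clip and leave everything else on the table as it stands. Finish while holding the tile up steady and level over the ware board, its foot at least 10 cm above the board, so that the foot can be checked.

Things in the scene. Friction and masses are not known exactly. Their poses are not given: they have to be found in the camera images.
- big_tile: The tile to lift, about 200 g, biggest of three on the board, an inverted T: upright plate 90 mm wide (its y), 8 mm thick (its x, centred on x = 0) on a foot 50 mm (x) by 90 mm (y) by 8 mm; 100 mm high in all. Terracotta, glazed white from 20 to 70 mm height; the top 30 mm is bare. Origin: centre of the foot's underside; z up.
- small_tile_a: A smaller test tile of the same kind on the ware board, 55 mm wide (its y), 80 mm high, foot 44 mm deep, loose; stays where it is. Origin: centre of the underside.
- small_tile_b: Another small test tile, same as small_tile_a.
- ware_board: Fixed plywood board, 180 mm (its x) by 360 mm (its y), its top 24 mm above the table; the three tiles stand on it in a row along its y, in any order, roughly facing its x. Origin: centre, at table height.
- caddy: Fixed open wooden tool caddy, 140 mm (its x) by 220 mm (its y), 85 mm high, walls 8 mm thick. Jars and a bunch of brushes (tops 195 mm high, leaning on the far +x wall at its +y end) stand in its far half. Origin: centre of its underside. The clip starts on the top edge of its near (-x) wall.
- clip: Black spring clamp, 70 g, two levers on a hinge pin; starts jaws down on the caddy's near wall, handles up. Origin: middle of the pin; z up, x across the jaws (it grips a wall along x), y along the pin. A hub 26 x 26 x 26 mm is centred on the pin: held by the hub's two flat sides (y = -13 and +13 mm) the clip is not squeezed open. This body is the -x lever with the hub.
- clip_tip (a point): Point midway between the jaw tips when closed on an 8 mm edge, 45 mm below the pin (fixed to body clip); at the start 13 mm below the caddy wall's top edge. Jaws 22 mm wide, rubber pads on their last 14 mm; on an 8 mm edge they are parallel and press with about 12 N. Fully open, the tips stand 30 mm apart.
- clip_handles (a point): Point midway between the two rounded handle ends (bars 22 mm long along the clip's y, radius 5 mm), 38 mm above the pin (fixed to body clip). At rest they are 54 mm apart over their outsides; squeezing them together along the clip's x opens the jaws, about 12 N to start and 17 N at the stop, where they measure 34 mm over their outsides. Their tops are 43 mm above the pin.
- clip_lever (a joint): Hinge angle of the clip's other lever: 0 when the jaws grip an 8 mm edge, grows as the handles are squeezed, 0.5 rad fully open, -0.2 with nothing between the jaws.
- jar: Small white jar with a lid, radius 24 mm, 55 mm high, loose, behind the board; not needed.
- brush: Brush with a dark wooden handle, 170 mm long, lying on the table between board and caddy, loose; not needed.
- knob_lid: Loose terracotta lid with a knob, radius 36 mm, 32 mm high, on the table behind the board; not needed.
Not all that is in view belongs to the job. What is meant by the clip is not purple, and is the larger of those in its own colour. What is shaped like the big_tile but turquoise is not meant.

How it is judged (in metres and radians):
On the way:
1. the spring clip is clipped on the middle of the bare strip of the big tile, still standing on the board, and let go (z of clip_tip in the frame of big_tile between 0.07 and 0.095 m and y of clip in the frame of big_tile between -0.015 and 0.015 m and value of joint clip_lever between -0.1 and 0.1 rad and contact force between clip and big_tile above 3 N and contact force between the fingers and clip below 0.2 N and contact force between big_tile and ware_board above 0.3 N and angle between big_tile's own z axis and vertical below 0.1 rad), for 0.2 s.
At the end, for the whole second after the job is handed in: Gripper holds the clip; clip grips the big tile within 15 mm of its mid-width, jaw tips 5 to 30 mm below the top edge; foot at least 95 mm above the board and over it, tilt under 5 degrees, slower than 20 mm/s and 0.15 rad/s; board, caddy and small tiles touch neither tile nor clip (z of clip_tip in the frame of big_tile between 0.07 and 0.095 m and y of clip in the frame of big_tile between -0.015 and 0.015 m and value of joint clip_lever between -0.1 and 0.1 rad and contact force between clip and big_tile above 3 N and x of big_tile in the frame of ware_board between -0.11 and 0.11 m and y of big_tile in the frame of ware_board between -0.19 and 0.19 m and z of big_tile in the frame of ware_board above 0.119 m and angle between big_tile's own z axis and vertical below 0.09 rad and linear speed of big_tile below 0.02 m/s and angular speed of big_tile below 0.15 rad/s and contact force between the fingers and clip above 2 N and contact force between each of big_tile, clip and ware_board below 0.05 N and contact force between each of big_tile, clip and caddy below 0.05 N and contact force between each of big_tile, clip and small_tile_a below 0.05 N and contact force between each of big_tile, clip and small_tile_b below 0.05 N); the arm keeps its last pose, push and grip.
It fails at once if the gripper or arm touches the freshly glazed tile (contact force between any of the fingers, the arm and big_tile above 0.3 N).
It fails at once if the clip touches the big tile with its jaw tips below the bare strip (contact force between clip and big_tile above 0.3 N and z of clip_tip in the frame of big_tile below 0.068 m).
It fails at once if the big tile is tipped over (angle between big_tile's own z axis and vertical above 0.35 rad).
It fails at once if a small tile, the jar, the lid or the brush is disturbed (moved over 20 mm, or a small tile tipped) (distance of any of small_tile_a, small_tile_b, jar, knob_lid, brush from where it was at the start of the episode above 0.02 m or angle between any of small_tile_a, small_tile_b's own z axis and vertical above 0.2 rad).
It also fails if it takes over 54 s, if anything falls off the work surface, if the arm or the gripper's body presses on something with over 40 N, if the wrist force passes 120 N, or if a joint passes its speed limit or range.

## Working session

There is one attempt and no reset: what is moved stays moved. The work goes in short steps, Python scripts to look and compute and a tool call to move; the robot and the scene stay as the last step left them, time stands still between calls to the robot, and variables do not carry over. Pictures are saved under pics/ and viewed, at most 11 in all, crops included, and the job is handed in when it is done.

Besides the shell and the picture viewer there is one more tool, called after "Call:" as a command line: name --argument value ..., lists and objects as JSON in quotes. step_arm: Moves the arm, as the interface text tells. Shifts and turns lie within -1 to 1; 1 stands for 500 mm of shift or pi rad of turn. Its arguments: {"type":"object","properties":{"rows":{"type":"array"},"newtons":{"type":"number"}},"required":["rows"]}

```bash
mkdir -p pics
python3 - <<'E'
from cell import env
import cv2,numpy as np
o=env.get_obs();print(o)
for n in("scene","top"):
    im=env.read_camera(n);cv2.imwrite(f"pics/{n}0.png",im[:,:,::-1])
    print(n,env.camera_info(n))
print(env.camera_info("wrist"))
E
```

```text
{'time_s': 0.0, 'qpos': array([-68.06068405,  18.43949819,  -4.01533872,  83.17655391,
         1.29408882,  78.54091919,  -3.25964223]), 'joint_velocities': array([-0.02064663, -0.02214553,  0.01795378, -0.0644047 ,  0.03638991,
        0.10106116,  0.03466937]), 'effort': array([ 3.02434291e-04, -4.91294003e+01, -4.03856384e-01, -3.12529135e+01,
       -6.40573818e-02,  4.35344561e-02,  1.59770711e-04]), 'tool_pos': array([0.23417012, 0.60574276, 0.22144205]), 'tool_rot': array([-1.79888224e+02,  5.02009672e-03,  1.58870468e+02]), 'force': array([-0.33078736, -0.55452309,  0.08270078]), 'wrist_torque': array([-0.02322926,  0.00333504,  0.04611402]), 'grasp_force': 0.0, 'grip_width': 0.08715880599166911}
scene {'fx': 478.50182050429174, 'fy': 478.50182050429174, 'cx': 324.730462096364, 'cy': 245.06674328093501, 'R': array([[-0.7321511 ,  0.68107084, -0.00986311],
       [ 0.41986846,  0.43986189, -0.79387152],
       [-0.53634434, -0.58537511, -0.60800553]]), 't': array([ 0.33991764, -0.13567603,  1.52916751])}
top {'fx': 619.1344206377225, 'fy': 619.1344206377225, 'cx': 322.4090894518897, 'cy': 239.77473709379248, 'R': array([[ 0.01342821, -0.99985093,  0.01085386],
       [-0.98290749, -0.01519233, -0.18347224],
       [ 0.18360979, -0.00820463, -0.98296497]]), 't': array([0.01771784, 0.5259468 , 1.19016084])}
{'fx': 371.64829954431775, 'fy': 371.64829954431775, 'cx': 314.3350632934888, 'cy': 234.5314849155403, 'R': array([[ 0.35981192,  0.93302381, -0.00139585],
       [ 0.89942396, -0.3464558 ,  0.26646749],
       [ 0.24813692, -0.09713364, -0.96384289]]), 't': array([-0.65052027, -0.03289718,  0.39025796])}
```

View pics/scene0.png

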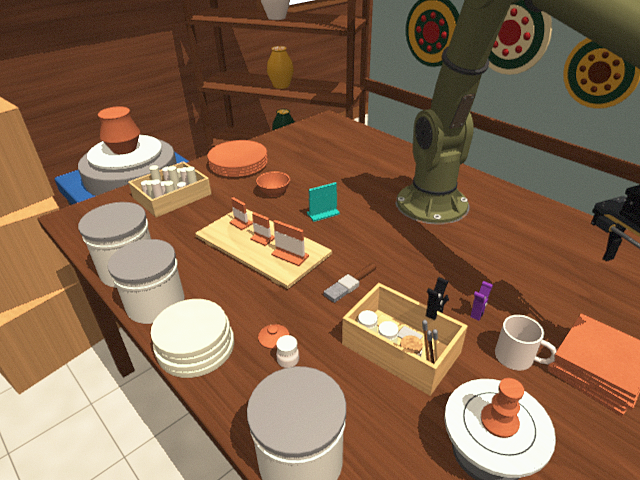

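View pics/top0.png

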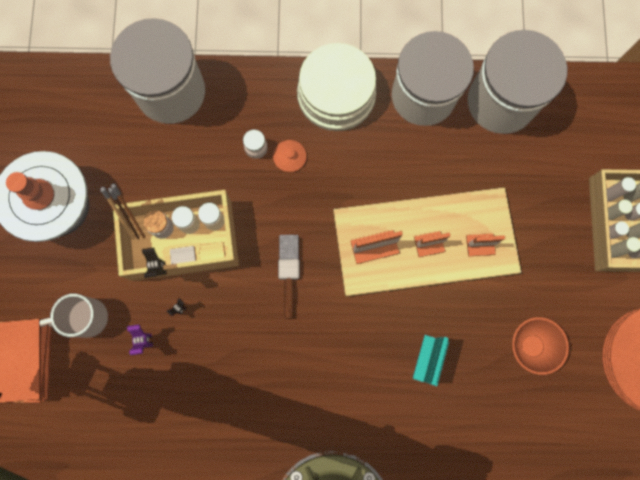

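In the top view, the black clip on the caddy wall is at (152,263). The other candidates are a smaller black clip on the table at (178,307) and a purple one at (139,340). The clip meant is the larger black one, on the caddy's near wall. The big tile is the widest terracotta one at (377,246), since the turquoise one at (432,360) is a decoy. I'll confirm both in one enlarged composite.

Run:
```python
import cv2,numpy as np
t=cv2.imread("pics/top0.png");s=cv2.imread("pics/scene0.png")
def c(im,u,v):
    return cv2.resize(im[v:v+75,u:u+100],(400,300),interpolation=cv2.INTER_CUBIC)
cv2.imwrite("pics/c1.png",np.vstack([np.hstack([c(t,105,245),c(s,395,265)]),np.hstack([c(t,330,205),c(s,245,205)])]))
```

```text
(no output)
```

View pics/c1.png

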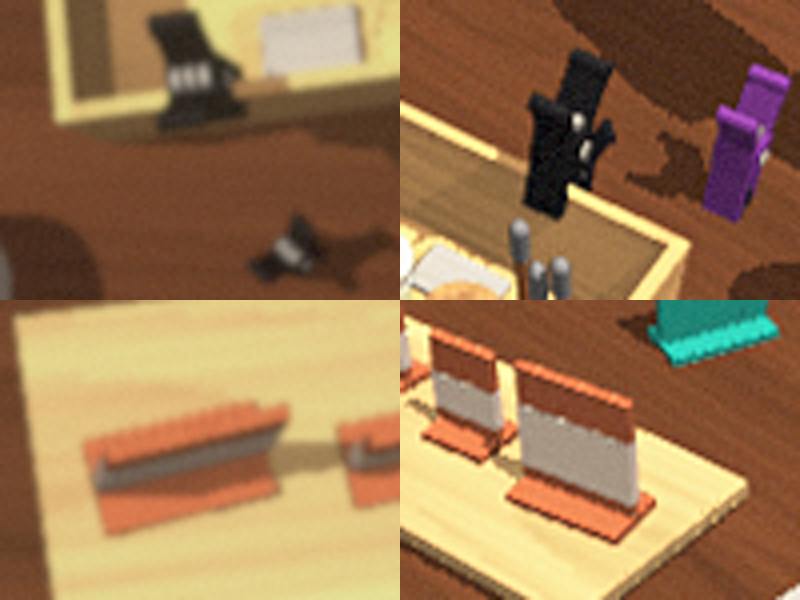

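The composite confirms both. The larger black clip sits on the caddy wall, and the big tile is the widest one, at the end of the row. Next I compute rough positions by casting rays.

```bash
cat > h.py <<'E'
import numpy as np,cv2
def ray(ci,p,fish=False):
    R=np.array(ci["R"]);t=np.array(ci["t"]);C=-R.T@t
    x=np.array([(p[0]-ci["cx"])/ci["fx"],(p[1]-ci["cy"])/ci["fy"],1.])
    if fish:
        r=np.hypot(*x[:2]);x=np.array([x[0]/r*np.sin(r),x[1]/r*np.sin(r),np.cos(r)]) if r>0 else x
    return C,R.T@x
def onz(ci,p,z,fish=False):
    C,d=ray(ci,p,fish);return (C+d*(z-C[2])/d[2]).round(4)
def two(a,b):
    (A,d),(B,e)=a,b;s=np.linalg.lstsq(np.c_[d,-e],B-A,rcond=None)[0]
    P,Q=A+d*s[0],B+e*s[1];return ((P+Q)/2).round(4),np.linalg.norm(P-Q).round(4)
E
python3 - <<'E'
from cell import env
from h import *
T=env.camera_info("top");S=env.camera_info("scene")
t=lambda x,y:(105+x/4-.4,245+y/4-.4); s=lambda x,y:(395+(x-400)/4-.4,265+y/4-.4)
# handle tops, z~.155
print("far handle",onz(T,t(150,18),.158),onz(T,t(197,12),.158))
print("near handle",onz(T,t(160,120),.158),onz(T,t(212,117),.158))
print("S near",onz(S,s(575,54),.158),onz(S,s(610,64),.158),"S far",onz(S,s(530,97),.158),onz(S,s(566,106),.158))
print("wall outer top",onz(T,t(60,122),.085),onz(T,t(395,75),.085))
t2=lambda x,y:(330+x/4-.4,205+(y-300)/4-.4); s2=lambda x,y:(245+(x-400)/4-.4,205+(y-300)/4-.4)
print("tile top T",[onz(T,t2(*p),.124) for p in[(105,460),(288,407)]])
print("tile top S",[onz(S,s2(*p),.124) for p in[(515,362),(634,402)]])
print("foot T",[onz(T,t2(*p),.032) for p in[(105,535),(280,490)]],"foot far T",[onz(T,t2(*p),.032) for p in[(88,440),(250,403)]])
im=cv2.imread("pics/top0.png")
E
```

```text
far handle [0.483  0.3523 0.158 ] [0.4861 0.3313 0.158 ]
near handle [0.4366 0.3448 0.158 ] [0.4383 0.3216 0.158 ]
S near [0.4425 0.3287 0.158 ] [0.4358 0.346  0.158 ] S far [0.4862 0.3329 0.158 ] [0.4784 0.3496 0.158 ]
wall outer top [0.4441 0.4128 0.085 ] [0.4692 0.2539 0.085 ]
tile top T [array([ 0.5033, -0.0369,  0.124 ]), array([ 0.53  , -0.1231,  0.124 ])]
tile top S [array([ 0.5311, -0.1219,  0.124 ]), array([ 0.5045, -0.0349,  0.124 ])]
foot T [array([ 0.4815, -0.0429,  0.032 ]), array([ 0.5058, -0.1313,  0.032 ])] foot far T [array([ 0.53  , -0.0341,  0.032 ]), array([ 0.5504, -0.1165,  0.032 ])]
```

Call:
step_arm --rows '[{"angular":[0,0,0.0475],"slide":[0,0,-0.015],"jaw":1},{"angular":[0,0,0.0475],"slide":[0,0,-0.015],"jaw":1},{"angular":[0,0,0.0475],"slide":[0,0,-0.015],"jaw":1},{"angular":[0,0,0.0475],"slide":[0,0,-0.015],"jaw":1},{"angular":[0,0,0.0475],"slide":[0,0,-0.015],"jaw":1},{"angular":[0,0,0.0475],"slide":[0,0,-0.015],"jaw":1},{"angular":[0,0,0.0475],"slide":[0,0,-0.015],"jaw":1}]'

```text
time_s: 0.98
tool_pos: [0.2342, 0.606, 0.2746]
tool_rot: [-180.0, 0.1, 98.7]
force: [0.8, -0.7, 0.1]
grip_width: 0.0874
grasp_force: 0.0
```

```bash
cat >> h.py <<'E'
from scipy.spatial.transform import Rotation as Ro
def plan(env,P,yaw):
    o=env.get_obs();R=Ro.from_euler("xyz",o["tool_rot"],degrees=True)
    G=Ro.from_euler("xyz",[180,0,yaw],degrees=True)
    print("t",round(o["time_s"],2),"pos",o["tool_pos"].round(4),"rot",o["tool_rot"].round(2),"q7",o["qpos"][6].round(1),"w",round(o["grip_width"],4))
    print("slide total",(R.inv().apply(np.array(P)-o["tool_pos"])/.5).round(4),"turn",((R.inv()*G).as_rotvec()/np.pi).round(4))
E
python3 -c "
from cell import env
from h import *
plan(env,[.461,.338,.28],99)"
```

```text
t 0.97 pos [0.2342 0.606  0.2746] rot [-1.7997e+02  6.0000e-02  9.8740e+01] q7 -61.7 w 0.0874
slide total [-0.5987  0.3668 -0.0103] turn [-0.0002  0.0003 -0.0014]
```

Call:
step_arm --rows '[{"angular":[0,0,0],"slide":[-0.06,0.0367,-0.001],"jaw":1},{"angular":[0,0,0],"slide":[-0.06,0.0367,-0.001],"jaw":1},{"angular":[0,0,0],"slide":[-0.06,0.0367,-0.001],"jaw":1},{"angular":[0,0,0],"slide":[-0.06,0.0367,-0.001],"jaw":1},{"angular":[0,0,0],"slide":[-0.06,0.0367,-0.001],"jaw":1},{"angular":[0,0,0],"slide":[-0.06,0.0367,-0.001],"jaw":1},{"angular":[0,0,0],"slide":[-0.06,0.0367,-0.001],"jaw":1},{"angular":[0,0,0],"slide":[-0.06,0.0367,-0.001],"jaw":1},{"angular":[0,0,0],"slide":[-0.06,0.0367,-0.001],"jaw":1},{"angular":[0,0,0],"slide":[-0.06,0.0367,-0.001],"jaw":1}]'

```text
time_s: 2.22
tool_pos: [0.4631, 0.3377, 0.2796]
tool_rot: [-180.0, 0.0, 99.0]
force: [0.0, 0.3, 0.0]
grip_width: 0.0871
grasp_force: 0.0
```

Call:
step_arm --rows '[{"angular":[0,0,0],"slide":[0,0,0],"jaw":1},{"angular":[0,0,0],"slide":[0,0,0],"jaw":1}]'

```text
time_s: 2.48
tool_pos: [0.4619, 0.3394, 0.2797]
tool_rot: [-179.9, -0.0, 99.1]
force: [-0.1, -0.1, 0.4]
grip_width: 0.0868
grasp_force: 0.0
```

Run:
```python
from cell import env
from h import *
import json
plan(env,[.461,.338,.136],99)
W=env.camera_info("wrist");im=env.read_camera("wrist");cv2.imwrite("pics/w1.png",im[:,:,::-1])
np.save("w1.npy",W,allow_pickle=True)
C=-np.array(W["R"]).T@np.array(W["t"]);print(C)
```

```text
t 2.48 pos [0.4619 0.3394 0.2797] rot [-1.7995e+02 -2.0000e-02  9.9060e+01] q7 -28.1 w 0.0868
slide total [-0.0027 -0.0019  0.2874] turn [-0.0003 -0.0001  0.0003]
[0.45098646 0.41236996 0.44217645]
```

View pics/w1.png

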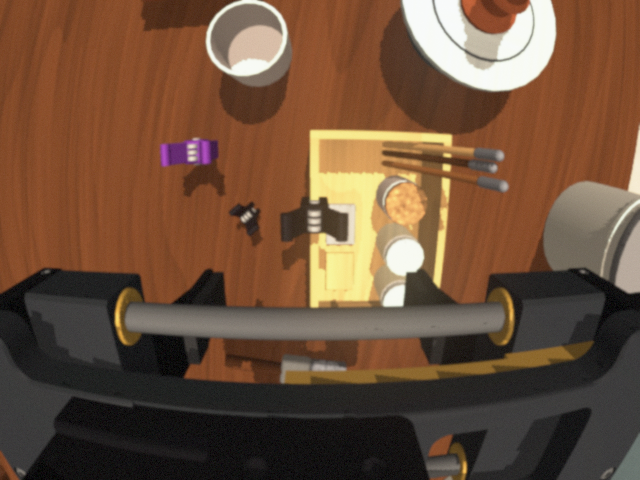

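The wrist view shows the clip at (315,218), with handle ends at about (284,226) and (346,227). I'll get exact points with a mask.

Run:
```python
from cell import env
from h import *
W=np.load("w1.npy",allow_pickle=True).item()
im=cv2.imread("pics/w1.png");m=(im.max(2)<62).astype(np.uint8);m[:,:270]=0;m[:,360:]=0;m[:190]=0;m[250:]=0
for y in range(196,248,3): 
    r=np.flatnonzero(m[y]);print(y,r.min()if len(r) else None,r.max()if len(r) else None)
for x in (281,283,286,290,340,344,347): r=np.flatnonzero(m[:,x]);print(x,r.min() if len(r) else 0,r.max() if len(r) else 0)
for p in[(283,215),(283,238),(347,214),(347,241)]: print(p,onz(W,p,.157,True))
```

```text
196 None None
199 306 306
202 None None
205 None None
208 301 301
211 304 304
214 282 299
217 282 302
220 283 304
223 282 303
226 289 302
229 282 303
232 283 298
235 291 296
238 283 283
241 None None
244 None None
247 None None
281 0 0
283 215 238
286 0 0
290 213 236
340 0 0
344 0 0
347 0 0
(283, 215) [0.4364 0.3466 0.157 ]
(283, 238) [0.439 0.328 0.157]
(347, 214) [0.486  0.3554 0.157 ]
(347, 241) [0.49   0.3336 0.157 ]
```

Call:
step_arm --rows '[{"angular":[0,0,0],"slide":[0,0,0.04],"jaw":1},{"angular":[0,0,0],"slide":[0,0,0.04],"jaw":1},{"angular":[0,0,0],"slide":[0,0,0.04],"jaw":1},{"angular":[0,0,0],"slide":[0,0,0.04],"jaw":1},{"angular":[0,0,0],"slide":[0,0,0.04],"jaw":1},{"angular":[0,0,0],"slide":[0,0,0.04],"jaw":1},{"angular":[0,0,0],"slide":[0,0,0.03],"jaw":1},{"angular":[0,0,0],"slide":[0,0,0.015],"jaw":1},{"angular":[0,0,0],"slide":[0,0,0],"jaw":1},{"angular":[0,0,0],"slide":[0,0,0],"jaw":1}]'

```text
time_s: 3.78
tool_pos: [0.463, 0.3392, 0.1384]
tool_rot: [179.9, -0.0, 99.0]
force: [0.5, -0.2, 0.0]
grip_width: 0.087
grasp_force: 0.0
```

Call:
step_arm --rows '[{"angular":[0,0,0],"slide":[0,0,0],"jaw":0.7},{"angular":[0,0,0],"slide":[0,0,0],"jaw":0.6},{"angular":[0,0,0],"slide":[0,0,0],"jaw":0.5},{"angular":[0,0,0],"slide":[0,0,0],"jaw":0.3},{"angular":[0,0,0],"slide":[0,0,0],"jaw":0.2},{"angular":[0,0,0],"slide":[0,0,0],"jaw":0.2},{"angular":[0,0,0],"slide":[0,0,0],"jaw":0.2},{"angular":[0,0,0],"slide":[0,0,0],"jaw":0.2}]' --newtons 28

```text
time_s: 4.78
tool_pos: [0.4626, 0.3388, 0.1375]
tool_rot: [180.0, 0.0, 99.0]
force: [-0.3, -0.4, 0.2]
grip_width: 0.0325
grasp_force: 28.0
```

Call:
step_arm --rows '[{"angular":[0,0,0],"slide":[0,0,-0.01],"jaw":0.2},{"angular":[0,0,0],"slide":[0,0,-0.02],"jaw":0.2},{"angular":[0,0,0],"slide":[0,0,-0.03],"jaw":0.2},{"angular":[0,0,0],"slide":[0,0,-0.04],"jaw":0.2},{"angular":[0,0,0],"slide":[0,0,-0.04],"jaw":0.2},{"angular":[0,0,0],"slide":[0,0,-0.04],"jaw":0.2},{"angular":[0,0,0],"slide":[0,0,-0.04],"jaw":0.2},{"angular":[0,0,0],"slide":[0,0,-0.04],"jaw":0.2},{"angular":[0,0,0],"slide":[0,0,-0.03],"jaw":0.2},{"angular":[0,0,0],"slide":[0,0,-0.01],"jaw":0.2}]'

```text
time_s: 6.02
tool_pos: [0.463, 0.339, 0.2892]
tool_rot: [179.9, -0.1, 99.0]
force: [0.6, -0.1, -0.3]
grip_width: 0.0323
grasp_force: 28.0
```

Run:
```python
from cell import env
from h import *
plan(env,[.517,-.08,.28],107)
im=env.read_camera("scene");cv2.imwrite("pics/s2.png",cv2.resize(im[150:350,330:570,::-1],(720,600),interpolation=cv2.INTER_CUBIC))
```

```text
t 6.03 pos [0.463  0.339  0.2892] rot [ 1.7989e+02 -7.0000e-02  9.9020e+01] q7 -28.1 w 0.0323
slide total [-0.8447 -0.0248  0.0172] turn [ 0.0006 -0.0004 -0.0444]
```

View pics/s2.png

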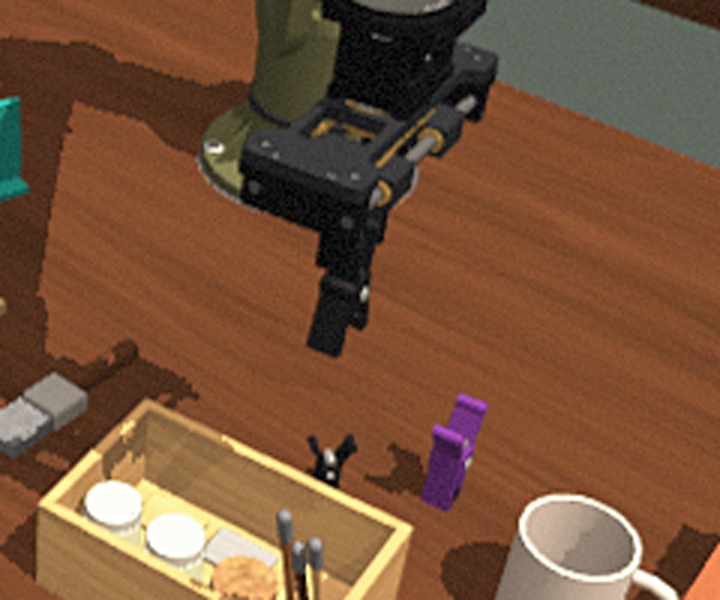

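The clip hangs straight in the fingers with its jaws open, and the caddy is undisturbed. Moving over the tile.

Call:
step_arm --rows '[{"angular":[0,0,0],"slide":[-0.03,-0.001,0],"jaw":0.2},{"angular":[0,0,0],"slide":[-0.05,-0.002,0],"jaw":0.2},{"angular":[0,0,0],"slide":[-0.05,-0.002,0],"jaw":0.2},{"angular":[0,0,0],"slide":[-0.05,-0.002,0],"jaw":0.2},{"angular":[0,0,0],"slide":[-0.05,-0.002,0],"jaw":0.2},{"angular":[0,0,0],"slide":[-0.05,-0.002,0],"jaw":0.2},{"angular":[0,0,0],"slide":[-0.05,-0.002,0],"jaw":0.2},{"angular":[0,0,0],"slide":[-0.05,-0.002,0],"jaw":0.2},{"angular":[0,0,0],"slide":[-0.05,-0.002,0],"jaw":0.2},{"angular":[0,0,0],"slide":[-0.05,-0.002,0],"jaw":0.2}]'

```text
time_s: 7.32
tool_pos: [0.4907, 0.0979, 0.2876]
tool_rot: [180.0, -0.0, 98.9]
force: [0.2, 0.5, -0.7]
grip_width: 0.0327
grasp_force: 28.0
```

Call:
step_arm --rows '[{"angular":[0,0,0],"slide":[-0.05,-0.002,0],"jaw":0.2},{"angular":[0,0,0],"slide":[-0.05,-0.002,0],"jaw":0.2},{"angular":[0,0,0],"slide":[-0.05,-0.002,0],"jaw":0.2},{"angular":[0,0,0],"slide":[-0.05,-0.002,0],"jaw":0.2},{"angular":[0,0,0],"slide":[-0.05,-0.002,0],"jaw":0.2},{"angular":[0,0,0],"slide":[-0.05,0,0],"jaw":0.2},{"angular":[0,0,-0.022],"slide":[-0.05,0,0],"jaw":0.2},{"angular":[0,0,-0.022],"slide":[-0.015,0,0],"jaw":0.2},{"angular":[0,0,0],"slide":[0,0,0],"jaw":0.2},{"angular":[0,0,0],"slide":[0,0,0],"jaw":0.2}]'

```text
time_s: 8.57
tool_pos: [0.5147, -0.0806, 0.2875]
tool_rot: [180.0, -0.0, 106.9]
force: [0.2, 1.4, -0.1]
grip_width: 0.0324
grasp_force: 28.0
```

Run:
```python
from cell import env
from h import *
plan(env,[.517,-.08,.28],107)
T=env.read_camera("top");S=env.read_camera("scene")
W=env.camera_info("wrist");w=env.read_camera("wrist");np.save("w3.npy",W,allow_pickle=True)
for n,i in(("t3",T),("s3",S),("w3",w)):cv2.imwrite(f"pics/{n}.png",i[:,:,::-1])
r=lambda i:cv2.resize(np.ascontiguousarray(i[:,:,::-1]),(400,300),interpolation=cv2.INTER_CUBIC)
cv2.imwrite("pics/c3.png",np.hstack([np.vstack([r(S[170:280,215:362]),r(T[190:290,320:453])]),cv2.resize(w[100:400,120:520,::-1],(400,600)) if 0 else np.vstack([r(w[0:300,120:520]),r(S[100:400,120:520])])]))
```

```text
t 8.57 pos [ 0.5147 -0.0806  0.2875] rot [ 1.7999e+02 -4.0000e-02  1.0688e+02] q7 23.4 w 0.0324
slide total [-0.0002  0.0048  0.0151] turn [ 0.0001 -0.0002 -0.0006]
```

View pics/c3.png

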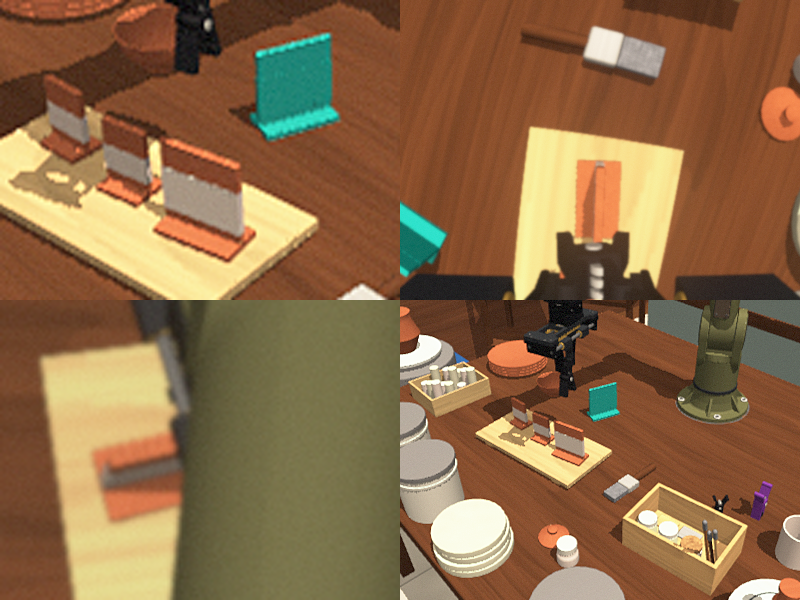

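Run:
```python
from cell import env
from h import *
S=env.camera_info("scene");W=np.load("w3.npy",allow_pickle=True).item()
def pr(P):
    x=np.array(S["R"])@P+S["t"];return (S["fx"]*x[0]/x[2]+S["cx"]).round(1),(S["fy"]*x[1]/x[2]+S["cy"]).round(1)
print("expected tip px",pr(np.array([.5147,-.0806,.222])))
s=cv2.imread("pics/s3.png");m=(s.max(2)<60)[170:215,260:310]
for y in range(0,45,3):
    r=np.flatnonzero(m[y]);print(170+y,r.min()+260 if len(r) else 0,r.max()+260 if len(r) else 0)
cv2.imwrite("pics/c4.png",np.hstack([cv2.resize(cv2.imread("pics/w3.png")[140:240,270:370],(400,400),interpolation=cv2.INTER_CUBIC),cv2.resize(s[150:210,255:315],(400,400),interpolation=cv2.INTER_CUBIC)]))
for p in [(313,163),(318,163),(325,163)]: print(p,onz(W,p,.124,True))
```

```text
expected tip px (np.float64(286.1), np.float64(191.2))
170 276 291
173 281 292
176 280 293
179 280 293
182 280 294
185 280 295
188 279 295
191 279 287
194 279 287
197 0 0
200 0 0
203 0 0
206 0 0
209 0 0
212 0 0
(313, 163) [ 0.5004 -0.0337  0.124 ]
(318, 163) [ 0.5046 -0.0324  0.124 ]
(325, 163) [ 0.5104 -0.0306  0.124 ]
```

View pics/c4.png

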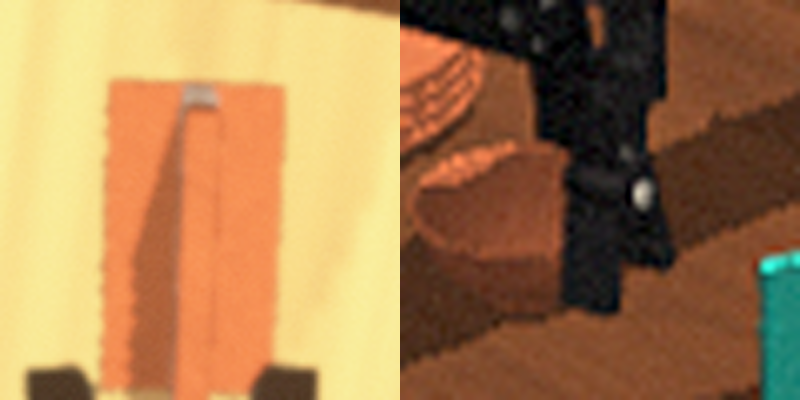

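Run:
```python
from cell import env
from h import *
W=np.load("w3.npy",allow_pickle=True).item()
for p in [(320,166.7),(318.9,236)]: print(p,onz(W,p,.124,True))
plan(env,[.517,-.082,.175],107)
```

```text
(320, 166.7) [ 0.5072 -0.035   0.124 ]
(318.9, 236) [ 0.5249 -0.0955  0.124 ]
t 8.72 pos [ 0.5149 -0.0801  0.2876] rot [ 1.7999e+02 -2.0000e-02  1.0697e+02] q7 23.4 w 0.0325
slide total [-0.0048  0.0028  0.2251] turn [ 0.0001 -0.0001 -0.0002]
```

Call:
step_arm --rows '[{"angular":[0,0,0],"slide":[-0.0045,0.005,0.02],"jaw":0.2},{"angular":[0,0,0],"slide":[0,0,0.03],"jaw":0.2},{"angular":[0,0,0],"slide":[0,0,0.03],"jaw":0.2},{"angular":[0,0,0],"slide":[0,0,0.03],"jaw":0.2},{"angular":[0,0,0],"slide":[0,0,0.025],"jaw":0.2},{"angular":[0,0,0],"slide":[0,0,0.02],"jaw":0.2},{"angular":[0,0,0],"slide":[0,0,0.01],"jaw":0.2},{"angular":[0,0,0],"slide":[0,0,0],"jaw":0.2},{"angular":[0,0,0],"slide":[0,0,0],"jaw":0.2}]'

```text
time_s: 9.85
tool_pos: [0.5184, -0.0821, 0.2055]
tool_rot: [179.9, 0.0, 106.9]
force: [-0.5, 0.4, -0.6]
grip_width: 0.0328
grasp_force: 28.0
```

Run:
```python
from cell import env
from h import *
plan(env,[.518,-.0815,.175],107)
w=env.read_camera("wrist");s=env.read_camera("scene")
r=lambda i:cv2.resize(np.ascontiguousarray(i[:,:,::-1]),(400,400),interpolation=cv2.INTER_CUBIC)
cv2.imwrite("pics/c5.png",np.hstack([r(w[150:300,240:390]),r(s[190:270,240:320])]))
```

```text
t 9.85 pos [ 0.5184 -0.0821  0.2055] rot [1.7994e+02 1.0000e-02 1.0694e+02] q7 25.4 w 0.0328
slide total [ 0.0014 -0.0005  0.0611] turn [ 0.0003  0.     -0.0003]
```

View pics/c5.png

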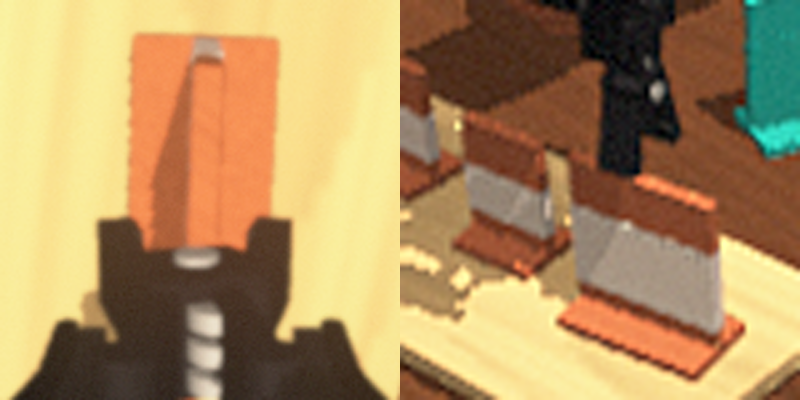

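Jaws straddle the tile's top edge well. I'll make a small correction and then lower.

Call:
step_arm --rows '[{"angular":[0,0,0],"slide":[0.006,0.003,0],"jaw":0.2},{"angular":[0,0,0],"slide":[0,0,0.01],"jaw":0.2},{"angular":[0,0,0],"slide":[0,0,0.015],"jaw":0.2},{"angular":[0,0,0],"slide":[0,0,0.015],"jaw":0.2},{"angular":[0,0,0],"slide":[0,0,0.015],"jaw":0.2},{"angular":[0,0,0],"slide":[0,0,0.006],"jaw":0.2},{"angular":[0,0,0],"slide":[0,0,0],"jaw":0.2},{"angular":[0,0,0],"slide":[0,0,0],"jaw":0.2}]'

```text
time_s: 10.95
tool_pos: [0.5189, -0.0788, 0.1748]
tool_rot: [180.0, 0.0, 106.9]
force: [-0.2, -0.5, -1.1]
grip_width: 0.0324
grasp_force: 28.0
```

Call:
step_arm --rows '[{"angular":[0,0,0],"slide":[0,0,0],"jaw":0.4},{"angular":[0,0,0],"slide":[0,0,0],"jaw":0.45},{"angular":[0,0,0],"slide":[0,0,0],"jaw":0.5},{"angular":[0,0,0],"slide":[0,0,0],"jaw":0.55},{"angular":[0,0,0],"slide":[0,0,0],"jaw":0.6},{"angular":[0,0,0],"slide":[0,0,0],"jaw":0.7},{"angular":[0,0,0],"slide":[0,0,0],"jaw":1},{"angular":[0,0,0],"slide":[0,0,0],"jaw":1},{"angular":[0,0,0],"slide":[0,0,0],"jaw":1},{"angular":[0,0,0],"slide":[0,0,0],"jaw":1}]'

```text
time_s: 12.2
tool_pos: [0.5187, -0.0788, 0.1746]
tool_rot: [180.0, -0.0, 106.9]
force: [-0.0, -0.5, -0.2]
grip_width: 0.0855
grasp_force: 0.0
```

Run:
```python
from cell import env
from h import *
plan(env,[.518,-.0815,.26],17)
W=env.camera_info("wrist");w=env.read_camera("wrist");s=env.read_camera("scene");np.save("w6.npy",W,allow_pickle=True)
cv2.imwrite("pics/w6.png",w[:,:,::-1]);cv2.imwrite("pics/s6.png",s[:,:,::-1])
r=lambda i:cv2.resize(np.ascontiguousarray(i[:,:,::-1]),(400,400),interpolation=cv2.INTER_CUBIC)
cv2.imwrite("pics/c6.png",np.hstack([r(w[150:300,240:390]),r(s[190:270,240:320])]))
```

```text
t 12.2 pos [ 0.5187 -0.0788  0.1746] rot [179.99  -0.   106.94] q7 25.9 w 0.0855
slide total [-0.0048 -0.0029 -0.1708] turn [ 0.000e+00 -1.000e-04  4.996e-01]
```

View pics/c6.png

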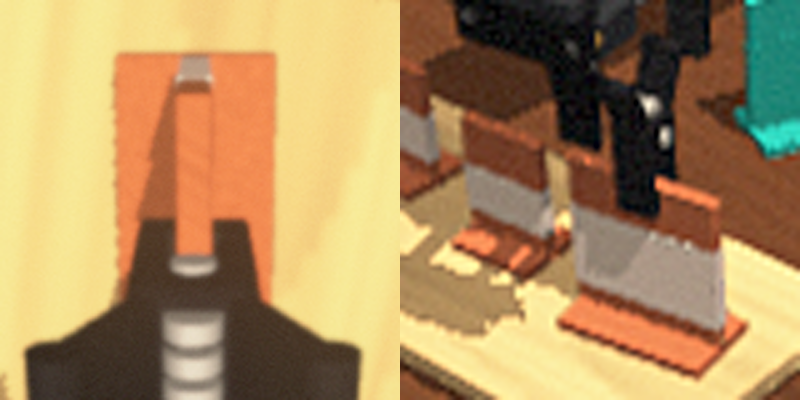

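Run:
```python
from cell import env
from h import *
S=env.camera_info("scene");a=np.radians(17);ex=np.array([np.cos(a),np.sin(a),0]);ey=np.array([-np.sin(a),np.cos(a),0]);c=np.array([.5185,-.079,.024])
def pl(p,x):
    C,d=ray(S,p);k=(x-(C-c)@ex)/(d@ex);P=C+k*d-c;return ((P@ey)*1000).round(1),(P[2]*1000).round(1)
q=lambda x,y:(240+(x-400)/5-.4,190+y/5-.4)
print("glaze R",pl(q(718,247),.004),"topR",pl(q(719,200),.004),"glaze L",pl(q(575,195),.004),"topL",pl(q(570,155),.004))
for X in(.008,.012): print("jaw",[pl(q(*p),X) for p in((615,208),(658,215))])
plan(env,[.518,-.0805,.26],17)
```

```text
glaze R (np.float64(48.4), np.float64(75.8)) topR (np.float64(50.3), np.float64(105.8)) glaze L (np.float64(-39.7), np.float64(77.5)) topL (np.float64(-40.6), np.float64(102.5))
jaw [(np.float64(-11.5), np.float64(81.6)), (np.float64(15.3), np.float64(86.6))]
jaw [(np.float64(-8.5), np.float64(85.1)), (np.float64(18.1), np.float64(90.2))]
t 12.3 pos [ 0.5187 -0.0788  0.1746] rot [180.     0.   106.94] q7 25.9 w 0.0864
slide total [-0.0029 -0.0023 -0.1709] turn [ 0.     -0.      0.4997]
```

The clip is on the bare strip with jaw tips at about 80 mm height and y close to 0, and it has been let go. Now up, a quarter turn, and regrip by the hub.

Call:
step_arm --rows '[{"angular":[0,0,0],"slide":[0,0,-0.03],"jaw":1},{"angular":[0,0,0],"slide":[0,0,-0.04],"jaw":1},{"angular":[0,0,0],"slide":[0,0,-0.04],"jaw":1},{"angular":[0,0,0],"slide":[0,0,-0.04],"jaw":1},{"angular":[0,0,0],"slide":[0,0,-0.02],"jaw":1},{"angular":[0,0,0],"slide":[0,0,0],"jaw":1}]'

```text
time_s: 13.05
tool_pos: [0.5191, -0.0788, 0.2605]
tool_rot: [179.9, 0.0, 106.9]
force: [0.7, 0.0, -0.4]
grip_width: 0.0871
grasp_force: 0.0
```

Call:
step_arm --rows '[{"angular":[0,0,0.05],"slide":[0,0,0],"jaw":1},{"angular":[0,0,0.05],"slide":[0,0,0],"jaw":1},{"angular":[0,0,0.05],"slide":[0,0,0],"jaw":1},{"angular":[0,0,0.05],"slide":[0,0,0],"jaw":1},{"angular":[0,0,0.05],"slide":[0,0,0],"jaw":1},{"angular":[0,0,0.05],"slide":[0,0,0],"jaw":1},{"angular":[0,0,0.05],"slide":[0,0,0],"jaw":1},{"angular":[0,0,0.05],"slide":[0,0,0],"jaw":1},{"angular":[0,0,0.05],"slide":[0,0,0],"jaw":1},{"angular":[0,0,0.05],"slide":[0,0,0],"jaw":1}]'

```text
time_s: 14.3
tool_pos: [0.5181, -0.0787, 0.2586]
tool_rot: [-180.0, 0.1, 16.6]
force: [0.5, -0.2, 0.1]
grip_width: 0.0867
grasp_force: 0.0
```

Call:
step_arm --rows '[{"angular":[0,0,0],"slide":[0,0,0],"jaw":1},{"angular":[0,0,0],"slide":[0,0,0],"jaw":1}]'

```text
time_s: 14.55
tool_pos: [0.5184, -0.0787, 0.2591]
tool_rot: [-180.0, 0.0, 17.1]
force: [-0.1, -0.2, -0.8]
grip_width: 0.0869
grasp_force: 0.0
```

Run:
```python
from cell import env
from h import *
plan(env,[.518,-.0765,.135],17)
W=env.camera_info("wrist");w=env.read_camera("wrist");np.save("w7.npy",W,allow_pickle=True)
cv2.imwrite("pics/w7.png",w[:,:,::-1])
cv2.imwrite("pics/c7.png",cv2.resize(w[130:330,180:446,::-1],(798,600),interpolation=cv2.INTER_CUBIC))
```

```text
t 14.55 pos [ 0.5184 -0.0787  0.2591] rot [-1.7999e+02  4.0000e-02  1.7090e+01] q7 -66.0 w 0.0869
slide total [ 0.0007 -0.0045  0.2482] turn [-0.0001  0.0002  0.0005]
```

View pics/c7.png

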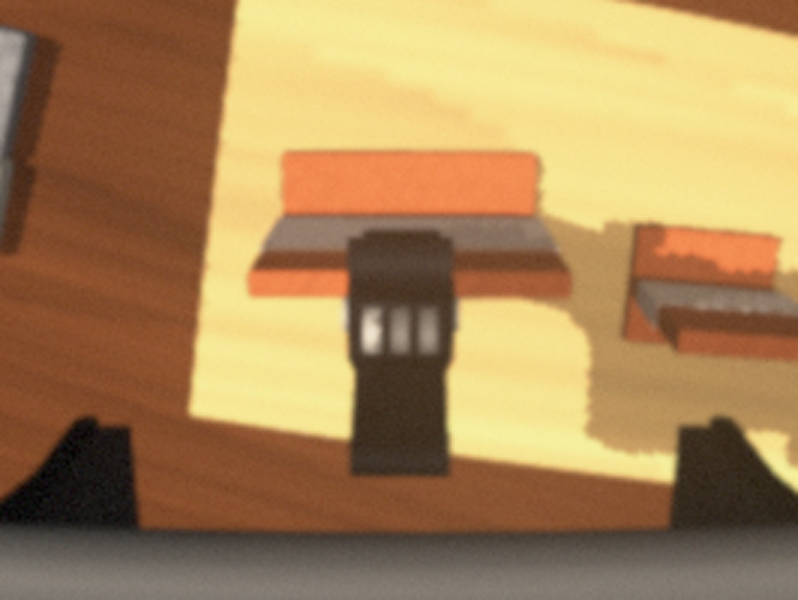

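Run:
```python
from cell import env
from h import *
W=np.load("w7.npy",allow_pickle=True).item()
for z in(.187,.190): print([onz(W,p,z,True) for p in[(313.3,208.5),(313.3,287)]])
print(onz(W,(313.3,240),.162,True))
```

```text
[array([ 0.5429, -0.0695,  0.187 ]), array([ 0.4906, -0.0855,  0.187 ])]
[array([ 0.5435, -0.0693,  0.19  ]), array([ 0.4918, -0.0852,  0.19  ])]
[ 0.5157 -0.0777  0.162 ]
```

Call:
step_arm --rows '[{"angular":[0,0,0],"slide":[-0.002,-0.003,0.03],"jaw":1},{"angular":[0,0,0],"slide":[0,0,0.04],"jaw":1},{"angular":[0,0,0],"slide":[0,0,0.04],"jaw":1},{"angular":[0,0,0],"slide":[0,0,0.04],"jaw":1},{"angular":[0,0,0],"slide":[0,0,0.04],"jaw":1},{"angular":[0,0,0],"slide":[0,0,0.03],"jaw":1},{"angular":[0,0,0],"slide":[0,0,0.02],"jaw":1},{"angular":[0,0,0],"slide":[0,0,0.01],"jaw":1},{"angular":[0,0,0],"slide":[0,0,0],"jaw":1},{"angular":[0,0,0],"slide":[0,0,0],"jaw":1}]'

```text
time_s: 15.85
tool_pos: [0.5177, -0.0777, 0.1351]
tool_rot: [180.0, -0.1, 16.9]
force: [-0.3, -0.6, 0.4]
grip_width: 0.0872
grasp_force: 0.0
```

Call:
step_arm --rows '[{"angular":[0,0,0],"slide":[0,0,0],"jaw":0.7},{"angular":[0,0,0],"slide":[0,0,0],"jaw":0.5},{"angular":[0,0,0],"slide":[0,0,0],"jaw":0.4},{"angular":[0,0,0],"slide":[0,0,0],"jaw":0.35},{"angular":[0,0,0],"slide":[0,0,0],"jaw":0.3},{"angular":[0,0,0],"slide":[0,0,0],"jaw":0.2},{"angular":[0,0,0],"slide":[0,0,0],"jaw":0.1},{"angular":[0,0,0],"slide":[0,0,0],"jaw":0.1},{"angular":[0,0,0],"slide":[0,0,0],"jaw":0.1}]' --newtons 40

```text
time_s: 16.98
tool_pos: [0.5173, -0.0778, 0.1345]
tool_rot: [180.0, -0.0, 16.9]
force: [-0.1, -0.7, -0.2]
grip_width: 0.0254
grasp_force: 40.0
```

Call:
step_arm --rows '[{"angular":[0,0,0],"slide":[0,0,-0.004],"jaw":0.1},{"angular":[0,0,0],"slide":[0,0,-0.008],"jaw":0.1},{"angular":[0,0,0],"slide":[0,0,-0.014],"jaw":0.1},{"angular":[0,0,0],"slide":[0,0,-0.02],"jaw":0.1},{"angular":[0,0,0],"slide":[0,0,-0.02],"jaw":0.1},{"angular":[0,0,0],"slide":[0,0,-0.02],"jaw":0.1},{"angular":[0,0,0],"slide":[0,0,-0.02],"jaw":0.1},{"angular":[0,0,0],"slide":[0,0,-0.02],"jaw":0.1},{"angular":[0,0,0],"slide":[0,0,-0.02],"jaw":0.1},{"angular":[0,0,0],"slide":[0,0,-0.02],"jaw":0.1}]'

```text
time_s: 18.23
tool_pos: [0.5172, -0.0776, 0.2182]
tool_rot: [-180.0, -0.0, 16.9]
force: [0.7, -0.4, -2.8]
grip_width: 0.0256
grasp_force: 40.0
```

Call:
step_arm --rows '[{"angular":[0,0,0],"slide":[0,0,-0.02],"jaw":0.1},{"angular":[0,0,0],"slide":[0,0,-0.02],"jaw":0.1},{"angular":[0,0,0],"slide":[0,0,-0.02],"jaw":0.1},{"angular":[0,0,0],"slide":[0,0,-0.014],"jaw":0.1},{"angular":[0,0,0],"slide":[0,0,-0.008],"jaw":0.1},{"angular":[0,0,0],"slide":[0,0,-0.004],"jaw":0.1},{"angular":[0,0,0],"slide":[0,0,0],"jaw":0.1},{"angular":[0,0,0],"slide":[0,0,0],"jaw":0.1},{"angular":[0,0,0],"slide":[0,0,0],"jaw":0.1},{"angular":[0,0,0],"slide":[0,0,0],"jaw":0.1}]'

```text
time_s: 19.48
tool_pos: [0.5172, -0.0776, 0.2604]
tool_rot: [-180.0, 0.0, 16.9]
force: [0.0, -0.9, -1.7]
grip_width: 0.0255
grasp_force: 40.0
```

Run:
```python
from cell import env
from h import *
s=env.read_camera("scene")
cv2.imwrite("pics/s8.png",cv2.resize(s[110:290,180:420,::-1],(800,600),interpolation=cv2.INTER_CUBIC))
```

```text
(no output)
```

View pics/s8.png

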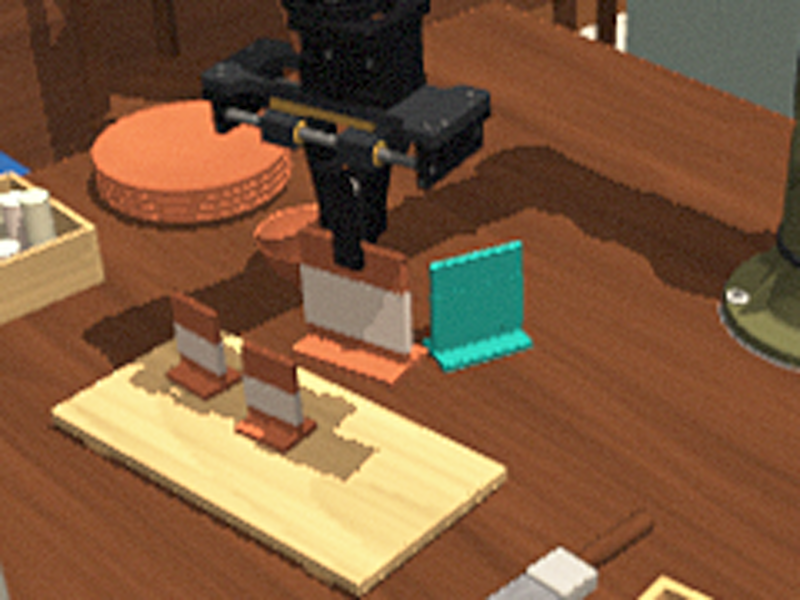

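The tile hangs level by the clip, about 126 mm above the board at (355,310) in the crop. The small tiles are untouched. Handing in.

```bash
python3 -c "
from cell import env
print(abs(env.get_obs()['joint_velocities']).max());print(env.sign_off())"
```

```text
0.16132393296603267
the job is handed in; nothing more can be done
None
```

The job is handed in: the spring clip is on the middle of the big tile's bare top strip, and the arm is holding the tile by the clip, level and about 126 mm above the ware board, with nothing else visibly moved; no verdict came back.

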